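# Power up the spraying bench, key by key

### The arm

A 6-joint arm with a two-finger parallel gripper is mounted at the origin on a cart in front of the work surface, level with it; the furniture and walls round the work are solid. World frame = base frame: x ahead of the robot, y to its left, z up, the work surface at z = 0. Lengths are in m, angles in degrees, forces in N, time in s.
With the tool pointing down it reaches from about 0.375 to 0.9 m from the base axis. Payload 3.1 kg.
Tool frame: the origin (TCP) lies between the finger pads; the fingertips stand 11 mm ahead of it and the grasp point (between the pads) lies 8 mm behind it; z points along the fingers, y is the line along which they close (so a half turn about z gives the same grasp; the last joint's range is limited). The gripper opens to 87 mm and grips with 3 to 60 N. Pads are 19 mm wide; open, the fingers measure 117 mm over their backs; the gripper's body (75 mm by 190 mm) begins 51 mm behind the grasp point.
Start: joints at [54.288, 30.224, 82.088, -0, 67.689, -10.227], TCP at [0.269, 0.564, 0.234] pointing down, gripper open.
Joint ranges: [-176.69, 176.69], [-43.24, 126.21], [12.49, 139.97], [-82, 262], [0, 151.66], [-163.58, 163.58]. Speed limits (degrees/s): [159.86, 159.86, 180, 180, 180, 180].

### API

Orientations are given as a 3x3 rotation matrix whose columns are the frame's x, y, z axes.
In Python, from rig import bot gives the robot as it stands.
- The arm moves only by the tool apply_moves, never from a script. Its argument "steps" is a list that holds one entry, the list of rows, each a list of 7 numbers: the shift along the tool's x, y, z in cm, then the turn, a rotation vector about the tool's x, y, z in degrees, then the gripper command: -1 is shut, 1 is fully open, values between are in proportion. In form: [[[dx, dy, dz, rx, ry, rz, jaw], ...]]. A call has 1 to 20 rows; each row is the pose to reach, as a shift and turn from the pose commanded when the call began, along the tool's axes at that moment; what a row does not reach only later rows make up. A row lasts 1/8 s, in which the tool goes at most 62.5 mm and 10.7 degrees, less where a joint would pass 70% of its speed; a pose out of reach is approached as far as the arm can. A call with a gripper value outside its range is refused whole. The fingers move at their own pace and stop on an object; the grip force is fixed at half the most. Time passes only in rows, so rows that repeat a pose let the fingers close. It gives the time, the measured TCP pose, the force, the opening and the grip force at its end, in the units of the state.
- bot.read_state(): the state, without advancing time (a new reading comes with each control period).
- bot.capture(name): name is "scene" or "top" or "wrist"; returns the picture (384x512x3 uint8, blue, green, red); there is no depth.
- bot.camera_model(name): a dict with "intrinsics" (3x3 intrinsics, pixels), "R" (3x3) and "t" (3): a world point X has camera coordinates R X + t. Camera axes: x right, y down, z forward; pixel columns grow to the right and rows downward; lengths in m; the calibration is good to about 2 mm. A picture is of the moment at which its call begins: read the wrist's pose just before it. camera_model takes no time and is no camera call; for the wrist camera it gives the pose at the moment of the call.
- bot.hand_in(): hands the job in; it is judged then, once.
The state is a dict: "time_s": time; "joint_positions": joint angles; "qvel": joint speeds; "tau": joint torques, N m; "position": TCP position; "tcp_rot": TCP orientation; "force": force on the tool from outside, world axes, zero at the start; "moment": the same for the moment, N m; "opening": opening from 0.0 (shut) to 1.0 (fully open); "grasp_force": force on a finger pad.
Only numpy, scipy, OpenCV 4.12 (cv2) and the standard library are available. Lean on these libraries where they do the work, as an engineer would, in place of code of your own. Each camera call takes 0.05 s, during which the arm holds its last target. There are 200 camera calls.

### The job

Power up the spraying bench in its proper order: with a light push of the fingertips press the big round mushroom key fully down so that it stays down, then the long bar key, then the square key, and draw the hand away. Press no key before its turn, leave the small round key up, and do not lift, shift or knock over the switch blocks or anything round them.

Things in the scene. Friction and masses are not known exactly. Their poses are not given: they have to be found in the camera images.
- mushroom_switch: Loose grey switch block (bench switch on rubber feet, 0.55 to 1 kg), 72 x 72 mm, its flat top 49 mm above the bench, with one black key in the middle of the top: the big round mushroom head, 40 mm across, on a thinner stem. Origin: centre of its underside, z up. The four blocks are alike but for the key, and stand in any order.
- mushroom_top (a point): Centre of the top face of that key (the big round mushroom head, 40 mm across, on a thinner stem), the spot to press: about 74 mm above the bench while up, 64 mm when fully down and let go; it moves with the cap.
- mushroom_key (a joint): Travel of that key in m: 0 = up, 0.010 = fully down at its stop. It slides straight down against about 2.5 N of even friction and stays where it is left. Its visible cap sits on a stiff spring of 2 N per mm: it yields about 1.3 mm before the key moves and, once the key is at its stop, can be squeezed up to 7 mm in all (so push the cap about 12 mm in all; it then comes back about 1.3 mm and stays); at the start it may be down by up to 0.001.
- bar_switch: Loose grey switch block (bench switch on rubber feet, 0.55 to 1 kg), 72 x 72 mm, its flat top 49 mm above the bench, with one black key in the middle of the top: a long narrow bar, 18 x 56 mm (long side along the block's y). Origin: centre of its underside, z up. The four blocks are alike but for the key, and stand in any order.
- bar_top (a point): Centre of the top face of that key (a long narrow bar, 18 x 56 mm (long side along the block's y)), the spot to press: about 74 mm above the bench while up, 64 mm when fully down and let go; it moves with the cap.
- bar_key (a joint): Travel of that key in m: 0 = up, 0.010 = fully down at its stop. It slides straight down against about 2.5 N of even friction and stays where it is left. Its visible cap sits on a stiff spring of 2 N per mm: it yields about 1.3 mm before the key moves and, once the key is at its stop, can be squeezed up to 7 mm in all (so push the cap about 12 mm in all; it then comes back about 1.3 mm and stays); at the start it may be down by up to 0.001.
- square_switch: Loose grey switch block (bench switch on rubber feet, 0.55 to 1 kg), 72 x 72 mm, its flat top 49 mm above the bench, with one black key in the middle of the top: a plain square, 28 x 28 mm. Origin: centre of its underside, z up. The four blocks are alike but for the key, and stand in any order.
- square_top (a point): Centre of the top face of that key (a plain square, 28 x 28 mm), the spot to press: about 74 mm above the bench while up, 64 mm when fully down and let go; it moves with the cap.
- square_key (a joint): Travel of that key in m: 0 = up, 0.010 = fully down at its stop. It slides straight down against about 2.5 N of even friction and stays where it is left. Its visible cap sits on a stiff spring of 2 N per mm: it yields about 1.3 mm before the key moves and, once the key is at its stop, can be squeezed up to 7 mm in all (so push the cap about 12 mm in all; it then comes back about 1.3 mm and stays); at the start it may be down by up to 0.001.
- small_switch: Loose grey switch block (bench switch on rubber feet, 0.55 to 1 kg), 72 x 72 mm, its flat top 49 mm above the bench, with one black key in the middle of the top: a small plain round button, 16 mm across. Origin: centre of its underside, z up. The four blocks are alike but for the key, and stand in any order.
- small_top (a point): Centre of the top face of that key (a small plain round button, 16 mm across), the spot to press: about 74 mm above the bench while up, 64 mm when fully down and let go; it moves with the cap.
- small_key (a joint): Travel of that key in m: 0 = up, 0.010 = fully down at its stop. It slides straight down against about 2.5 N of even friction and stays where it is left. Its visible cap sits on a stiff spring of 2 N per mm: it yields about 1.3 mm before the key moves and, once the key is at its stop, can be squeezed up to 7 mm in all (so push the cap about 12 mm in all; it then comes back about 1.3 mm and stays); at the start it may be down by up to 0.001.
- battery: Bystander, loose: pen cell standing on end, 14 mm across, 50 tall (mm); origin at the centre of its underside.
- stone: Bystander, loose: rough grey stone, 28 x 42 x 28 (mm); origin at the centre of its underside.
- gray_pot: Bystander, loose: round grey pot with a clear lid, 54 across, 42 tall (mm); origin at the centre of its underside.
- wood_disc: Bystander, loose: sawn wooden half-disc, 37 x 52 x 21 (mm); origin at the centre of its underside.
- glass_jar: Bystander, loose: small glass jar with a brass lid, 54 across, 60 tall (mm); origin at the centre of its underside.
- masking_tape: Bystander, loose: roll of masking tape, 92 across, 24 tall (mm); origin at the centre of its underside.

How it is judged:
By the outcome, as a careful person would: the job done as asked, in the order asked, and still so for the second after the job is handed in, with the robot touching nothing.
It also fails if it takes over 48 s, if anything falls off the work surface, if the arm or the gripper's body presses on something with over 40 N, if the wrist force passes 120 N, or if a joint passes its speed limit or range.

## Working session

There is one attempt and no reset: what is moved stays moved. The work goes in short steps, Python scripts to look and compute and a tool call to move; the robot and the scene stay as the last step left them, time stands still between calls to the robot, and variables do not carry over. Pictures are saved under pics/ and viewed, at most 10 in all, crops included, and the job is handed in when it is done.

Besides the shell and the picture viewer there is one more tool, called after ">>>" by a JSON object that holds its "fn" and its "kwargs", one argument or row to a line. apply_moves: Moves the arm, as the interface text tells. Its arguments: {"type":"object","properties":{"steps":{"type":"array","items":{"type":"array","items":{"type":"array","items":{"type":"number"}}}}},"required":["steps"]}

```bash
mkdir -p pics; python3 - <<'E'
from rig import bot
import cv2
for n in("top","scene"):
    cv2.imwrite(f"pics/{n}0.png",bot.capture(n)); m=bot.camera_model(n); print(n,m)
s=bot.read_state();print(s["position"],s["tcp_rot"],s["opening"],s["time_s"])
E
```

```text
top {'intrinsics': array([[422.55430599,   0.        , 258.78031738],
       [  0.        , 422.55430599, 189.06298252],
       [  0.        ,   0.        ,   1.        ]]), 'R': array([[-0.00694393, -0.99977406, -0.02008999],
       [-0.98070479,  0.01073393, -0.19519964],
       [ 0.19537118,  0.01834689, -0.98055775]]), 't': array([-0.20698801,  0.51433242,  0.92694514])}
scene {'intrinsics': array([[487.29300173,   0.        , 255.58979278],
       [  0.        , 487.29300173, 182.55929958],
       [  0.        ,   0.        ,   1.        ]]), 'R': array([[ 0.50967465, -0.86015968, -0.01889639],
       [-0.49970206, -0.27806908, -0.8203508 ],
       [ 0.70037818,  0.42755457, -0.57154833]]), 't': array([-0.4544635 ,  0.27049404,  0.9286137 ])}
[0.26850692 0.56369437 0.23268723] [[-9.02718339e-01  4.30230606e-01 -1.10706672e-03]
 [ 4.30231909e-01  9.02717025e-01 -1.57384978e-03]
 [ 3.22249630e-04 -1.89703849e-03 -9.99998149e-01]] 0.9991151577568399 0.1
```

View pics/top0.png

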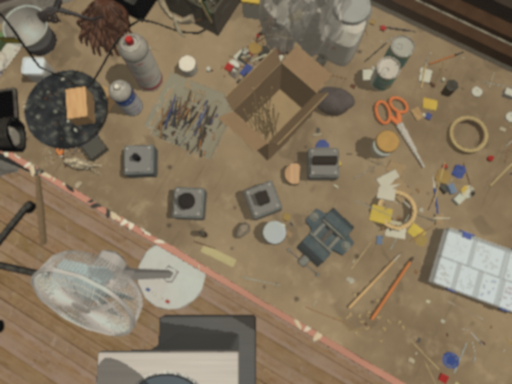

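View pics/scene0.png

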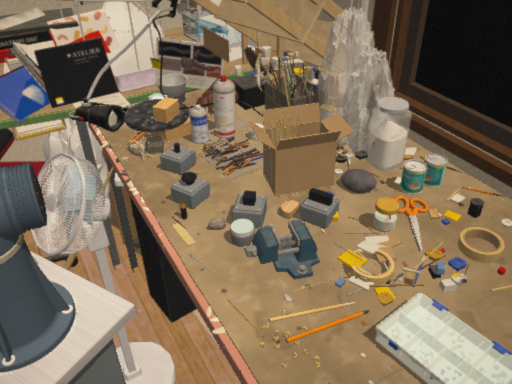

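The top view shows the keys: small round at (138,158), mushroom at (187,201), square at (262,197) and bar at (323,160). The bar sits close to the cardboard box (flap corner at about (330,90)) and the vise (325,235).

```bash
cat > h.py <<'E'
import numpy as np,cv2
from rig import bot
def ray(m,uv,z):
    d=m["R"].T@np.linalg.inv(m["intrinsics"])@[uv[0],uv[1],1]; c=-m["R"].T@m["t"]
    return c+d*(z-c[2])/d[2]
def tri(ma,a,mb,b):
    P=[m["intrinsics"]@np.c_[m["R"],m["t"]] for m in(ma,mb)]
    X=cv2.triangulatePoints(P[0],P[1],np.float64(a).reshape(2,1),np.float64(b).reshape(2,1))[:,0]
    return X[:3]/X[3]
def proj(m,X):
    p=m["intrinsics"]@(m["R"]@X+m["t"]);return p[:2]/p[2]
E
python3 - <<'E'
from h import *
t=cv2.imread("pics/top0.png");s=cv2.imread("pics/scene0.png")
mt,ms=bot.camera_model("top"),bot.camera_model("scene")
for n,p in dict(small=(138,157),mush=(187,201),sq=(261,197),bar=(323,160)).items():
    g=t.max(axis=2); x,y=p; w=g[y-18:y+18,x-18:x+18]
    k,l,st,c=cv2.connectedComponentsWithStats((w<50).astype(np.uint8))
    i=1+np.argmax(st[1:,4]); q=c[i]+[x-18,y-18]
    X=ray(mt,q,.07); print(n,st[i],q,X.round(4),proj(ms,X).round(1))
a=cv2.resize(t[60:280,100:380],None,fx=2.8,fy=2.7,interpolation=2)[:600]
cv2.imwrite("pics/topc.png",a)
cv2.imwrite("pics/scc.png",cv2.resize(s[90:280,150:400],None,fx=3,fy=3,interpolation=2))
E
```

```text
small [13 16  7  6 27] [136.         157.40740741] [0.5857 0.0706 0.07  ] [175.7 146.2]
mush [11 21  3  2  3] [181.         204.33333333] [ 0.4751 -0.0368  0.07  ] [182.  176.9]Traceback (most recent call last):
  File "<stdin>", line 7, in <module>
    return _wrapfunc(a, 'argmax', axis=axis, out=out, **kwds)
    return bound(*args, **kwds)
ValueError: attempt to get argmax of an empty sequence
```

```bash
python3 - <<'E'
from h import *
t=cv2.imread("pics/top0.png");s=cv2.imread("pics/scene0.png")
mt,ms=bot.camera_model("top"),bot.camera_model("scene")
for n,p in dict(small=(138,157),mush=(187,201),sq=(261,197),bar=(323,160)).items():
    g=t.max(axis=2); x,y=p; w=g[y-12:y+12,x-14:x+14]
    th=cv2.threshold(w,0,255,cv2.THRESH_BINARY_INV+cv2.THRESH_OTSU); 
    k,l,st,c=cv2.connectedComponentsWithStats(th[1])
    i=1+np.argmax(st[1:,4]); q=c[i]+[x-14,y-12]
    X=ray(mt,q,.072); print(n,th[0],st[i],q.round(1),X.round(4),proj(ms,X).round(1))
cv2.imwrite("pics/topc.png",cv2.resize(t[60:280,100:380],None,fx=2.7,fy=2.7,interpolation=2))
cv2.imwrite("pics/scc.png",cv2.resize(s[90:280,150:400],None,fx=3,fy=3,interpolation=2))
E
```

```text
small 90.0 [ 6  8 11  9 67] [135.2 157.3] [0.5855 0.0717 0.072 ] [175.2 145.5]
mush 90.0 [  0   2  22  19 272] [184.4 200.6] [ 0.4832 -0.0445  0.072 ] [186.5 175.4]
sq 95.0 [  5   5  18  16 210] [260.7 197.8] [ 0.4877 -0.2161  0.072 ] [246.4 194.5]
bar 91.0 [  0   8  28  16 252] [322.4 160.3] [ 0.573  -0.3572  0.072 ] [317.1 193. ]
```

View pics/topc.png

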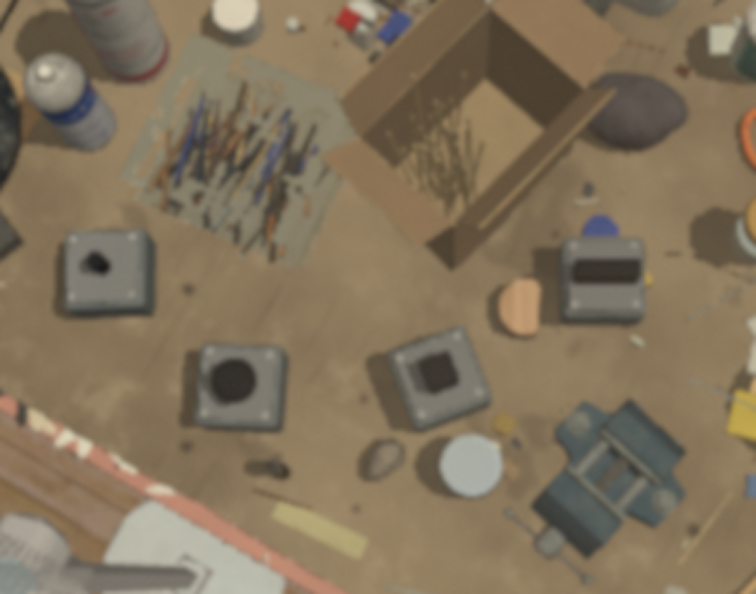

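View pics/scc.png

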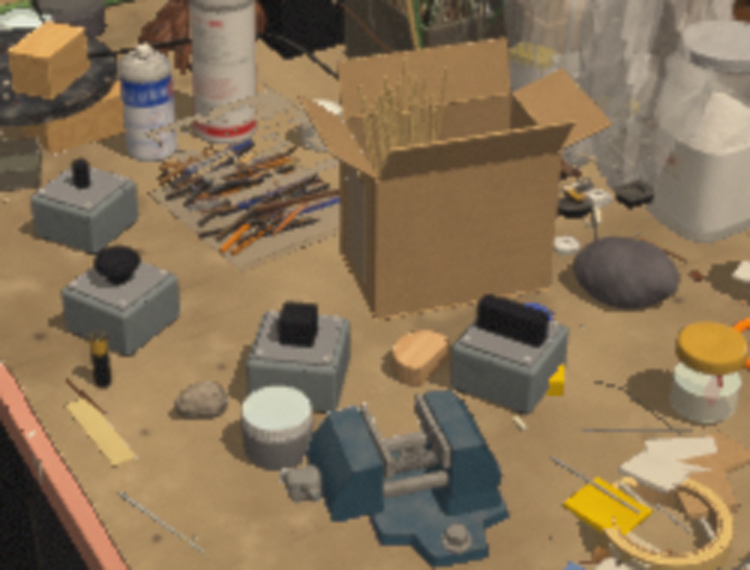

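The crops confirm the four keys. In the top view the mushroom is at (186.3,201.1), square (262.5,197.4) and bar (324.4,160.4). Next I check the heights of the nearby obstacles: box, vise, fan and lamp.

```bash
python3 - <<'E'
from h import *
mt,ms=bot.camera_model("top"),bot.camera_model("scene")
T=lambda a,b:tri(mt,a,ms,b).round(3)
for n,a,b in [("flapcorner",(327.8,93.3),(341.7,131.7)),("boxnear",(259,149),(275,150)),("boxbottom",(267.4,159.3),(275,193)),("flap left",(222,115),(251,123)),("vise",(334,210),(296,222)),("fan",(90,290),(73,205)),("lamp",(22,210),(100,117)),("spray",(128,41),(221,78)),
("mush",(186.3,201.1),(189,176.8)),("sq",(262.5,197.4),(250,194)),("bar",(324.4,160.4),(322,193))]:
    X=T(a,b); print(n,X, X[:2].round(3), [proj(ms,ray(mt,a,.073)).round(0)] if n in("mush","sq","bar") else "", ray(mt,a,.073).round(4))
E
```

```text
flapcorner [ 0.689 -0.36   0.179] [ 0.689 -0.36 ]  [ 0.7351 -0.3757  0.073 ]
boxnear [ 0.589 -0.225  0.14 ] [ 0.589 -0.225]  [ 0.6013 -0.2132  0.073 ]
boxbottom [ 0.593 -0.233  0.015] [ 0.593 -0.233]  [ 0.5766 -0.2322  0.073 ]
flap left [ 0.648 -0.136  0.165] [ 0.648 -0.136]  [ 0.6849 -0.1273  0.073 ]
vise [ 0.452 -0.37   0.079] [ 0.452 -0.37 ]  [ 0.4584 -0.3787  0.073 ]
fan [0.292 0.168 0.029] [0.292 0.168]  [0.2888 0.1549 0.073 ]
lamp [0.469 0.241 0.174] [0.469 0.241]  [0.4653 0.3219 0.073 ]
spray [0.811 0.065 0.185] [0.811 0.065]  [0.8787 0.1039 0.073 ]
mush [ 0.484 -0.05   0.069] [ 0.484 -0.05 ] [array([188., 176.])] [ 0.4818 -0.0491  0.073 ]
sq [ 0.49  -0.222  0.074] [ 0.49  -0.222] [array([248., 194.])] [ 0.4885 -0.2202  0.073 ]
bar [ 0.575 -0.365  0.073] [ 0.575 -0.365] [array([319., 193.])] [ 0.5724 -0.3617  0.073 ]
```

```bash
python3 - <<'E'
from h import *
t=cv2.imread("pics/top0.png");s=cv2.imread("pics/scene0.png")
w=bot.capture("wrist")
a=cv2.resize(t[0:290,0:190],None,fx=2,fy=2);b=cv2.resize(s[0:290,0:200],None,fx=2,fy=2)
cv2.imwrite("pics/lr.png",np.hstack([a,b])); cv2.imwrite("pics/w0.png",w)
E
```

```text
(no output)
```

View pics/lr.png

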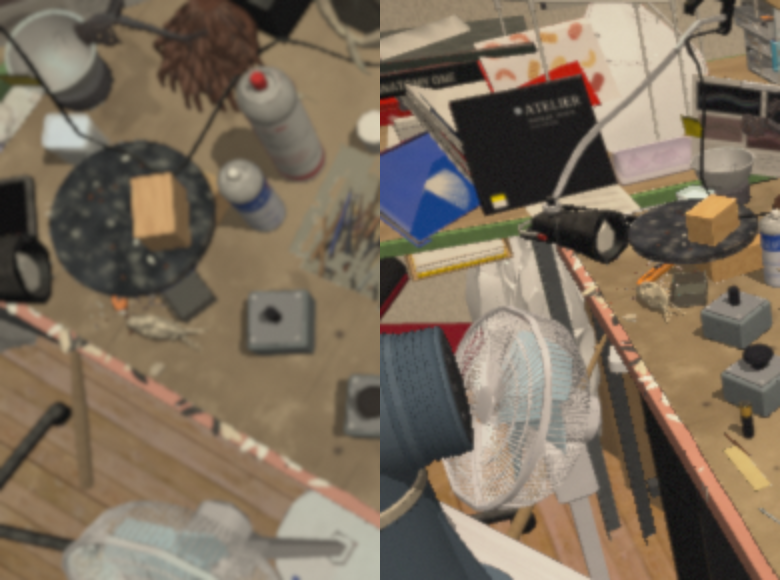

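View pics/w0.png

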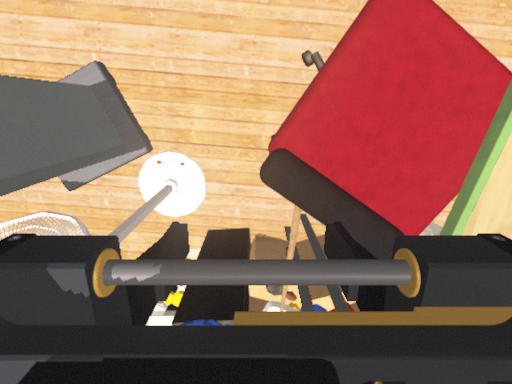

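The left pane puts the lamp's lens at about (16.5,136) in the top view and (116,120) in the scene view. The wrist view shows floor and a red chair, with the gripper filling the bottom.

```bash
python3 - <<'E'
from h import *
mt,ms=bot.camera_model("top"),bot.camera_model("scene")
for a,b in [((16.5,136),(116,120)),((50,15),(167,8)),((60,17),(172,8)),((160,285),(75,175))]: 
    X=tri(mt,a,ms,b); print(X.round(3),(proj(mt,X)-a).round(1))
s=bot.read_state(); R=s["tcp_rot"]; p=s["position"]
m=bot.camera_model("wrist"); c=-m["R"].T@m["t"]; print("cam in tool",(R.T@(c-p)).round(3),"\n",(R.T@m["R"].T).round(2))
def go(X,ang):
    a=np.radians(ang);y=np.array([np.cos(a),np.sin(a),0]);z=np.array([0,0,-1]);Rt=np.c_[np.cross(y,z),y,z]
    print((R.T@(X-p)*100).round(2), np.degrees(cv2.Rodrigues(R.T@Rt)[0].ravel()).round(2))
go([.27,.564,.36],64.5)
for th in (50,35,20,5,-6):
    a=np.radians(th); go(np.array([.45*np.cos(a),.45*np.sin(a),.36]),th)
go([.43,-.049,.2],-6)
E
```

```text
[0.653 0.367 0.045] [ 1.5 -1.3]
[0.715 0.131 0.401] [-11.    9.4]
[0.709 0.112 0.405] [-10.4   8.8]
[0.262 0.01  0.189] [-19.8  21.3]
cam in tool [ 0.08  -0.001 -0.149] 
 [[-0.   -0.96 -0.29]
 [ 1.   -0.    0.  ]
 [-0.   -0.29  0.96]]
[ -0.11   0.06 -12.72] [-0.1  -0.02  0.01]
[-11.29 -18.9  -12.69] [-0.1  -0.   14.51]
[-22.18 -23.31 -12.69] [-1.000e-01  1.000e-02  2.951e+01]
[-31.56 -30.38 -12.68] [-1.000e-01  2.000e-02  4.451e+01]
[-38.79 -39.64 -12.67] [-1.000e-01  4.000e-02  5.951e+01]
[-42.43 -47.46 -12.66] [-9.000e-02  5.000e-02  7.051e+01]
[-40.94 -48.36   3.35] [-9.000e-02  5.000e-02  7.051e+01]
```

>>> {"fn": "apply_moves", "kwargs": {
  "steps": [
    [[0,0,-6,0,0,0,-1],[0,0,-12.7,0,0,0,-1],[-5.6,-9.5,-12.7,0,0,7.3,-1],[-11.3,-18.9,-12.7,0,0,14.5,-1],[-16.7,-21.1,-12.7,0,0,22,-1],[-22.2,-23.3,-12.7,0,0,29.5,-1],[-26.9,-26.8,-12.7,0,0,37,-1],[-31.6,-30.4,-12.7,0,0,44.5,-1],[-35.2,-35,-12.7,0,0,52,-1],[-38.8,-39.6,-12.7,0,0,59.5,-1],[-40.6,-43.5,-12.7,0,0,65,-1],[-42.4,-47.5,-12.7,0,0,70.5,-1],[-42.4,-47.5,-12.7,0,0,70.5,-1],[-42.4,-47.5,-12.7,0,0,70.5,-1],[-42.4,-47.5,-12.7,0,0,70.5,-1]]
  ]
}}

```text
time_s: 2.02
position: [0.4469, -0.0461, 0.3604]
tcp_rot: [[0.104, 0.995, -0.001], [0.995, -0.104, 0.001], [0.001, -0.001, -1.0]]
force: [-0.8, -0.0, 0.0]
opening: 0.006
grasp_force: 0.0
```

```bash
python3 - <<'E'
from h import *
s=bot.read_state();R=s["tcp_rot"];p=s["position"];m=bot.camera_model("wrist");w=bot.capture("wrist")
print(p,R.round(3),s["opening"],s["force"],s["time_s"])
for X in([.482,-.049,.074],[.489,-.22,.074],[.574,-.362,.074]): print(proj(m,np.array(X)).round(0))
cv2.imwrite("pics/w1.png",w); import pickle; pickle.dump((m,w),open("w1.pkl","wb"))
E
```

```text
[ 0.44685699 -0.04610771  0.36035671] [[ 0.104  0.995 -0.001]
 [ 0.995 -0.104  0.001]
 [ 0.001 -0.001 -1.   ]] 0.005934155712731075 [-0.83499319 -0.02453326  0.01434613] 2.025
[279. 158.]
[291. 254.]
[341. 317.]
```

View pics/w1.png

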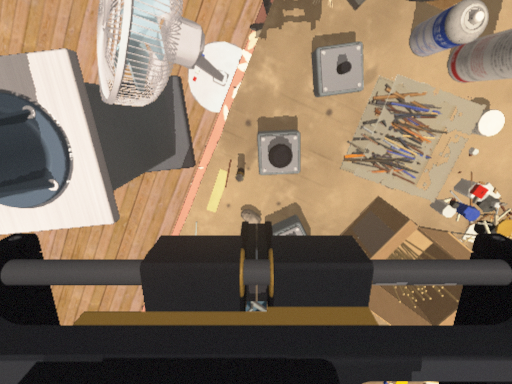

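The wrist view shows the mushroom cap at about (280,153), against a predicted (279,158), so the estimate is close.

```bash
cat >> h.py <<'E'
def tool(X,ang,s=None):
    s=s or bot.read_state();R=s["tcp_rot"];p=s["position"]
    a=np.radians(ang);y=np.array([np.cos(a),np.sin(a),0]);z=np.array([0,0,-1]);Rt=np.c_[np.cross(y,z),y,z]
    print((R.T@(X-p)*100).round(2), np.degrees(cv2.Rodrigues(R.T@Rt)[0].ravel()).round(2))
E
python3 - <<'E'
from h import *
import pickle
m,w=pickle.load(open("w1.pkl","rb"))
g=w.max(axis=2)[133:174,260:300]; th,b=cv2.threshold(g,0,255,cv2.THRESH_BINARY_INV+cv2.THRESH_OTSU)
k,l,st,c=cv2.connectedComponentsWithStats(b);i=1+np.argmax(st[1:,4]);q=c[i]+[260,133]
print(th,st[i],q); X=ray(m,q,.072);print(X)
x=np.array([X[0],X[1],0])
for z in(.2,.089,.085,.073): tool(x+[0,0,z],-6)
E
```

```text
124.0 [  8   0  29  35 643] [280.0311042  151.31726283]
[ 0.48444224 -0.03818366  0.072     ]
[ 1.13  3.67 16.04] [-0.03 -0.04  0.1 ]
[ 1.13  3.67 27.14] [-0.03 -0.04  0.1 ]
[ 1.13  3.67 27.54] [-0.03 -0.04  0.1 ]
[ 1.13  3.67 28.74] [-0.03 -0.04  0.1 ]
```

>>> {"fn": "apply_moves", "kwargs": {
  "steps": [
    [[0.5,3.7,6,0,0,0,-1],[0.5,3.7,12,0,0,0,-1],[0.5,3.7,18,0,0,0,-1],[0.5,3.7,23,0,0,0,-1],[0.5,3.7,25.5,0,0,0,-1],[0.5,3.7,26.5,0,0,0,-1],[0.5,3.7,26.5,0,0,0,-1]]
  ]
}}

```text
time_s: 2.95
position: [0.4848, -0.0451, 0.0956]
tcp_rot: [[0.103, 0.995, -0.0], [0.995, -0.103, 0.0], [0.0, -0.0, -1.0]]
force: [0.5, -0.3, 1.0]
opening: 0.006
grasp_force: 0.0
```

```bash
python3 - <<'E'
from h import *
s=bot.read_state();print(s["position"],s["force"])
m=bot.camera_model("scene")
w=bot.capture("scene");tool(np.array([.484,-.045,.073]),-6,s);print(proj(m,s["position"]-[0,0,.011]))
a=cv2.resize(w[110:230,130:250],None,fx=3,fy=3,interpolation=2)
w=bot.capture("top");b=cv2.resize(w[140:260,130:250],None,fx=3,fy=3,interpolation=2)
cv2.imwrite("pics/s2.png",np.hstack([a,b]))
E
```

```text
[ 0.48478323 -0.04512087  0.09563014] [ 0.47995228 -0.34388526  0.98087077]
[ 0.   -0.08  2.26] [-0.01 -0.01  0.1 ]
[186.51548515 170.9368327 ]
```

View pics/s2.png

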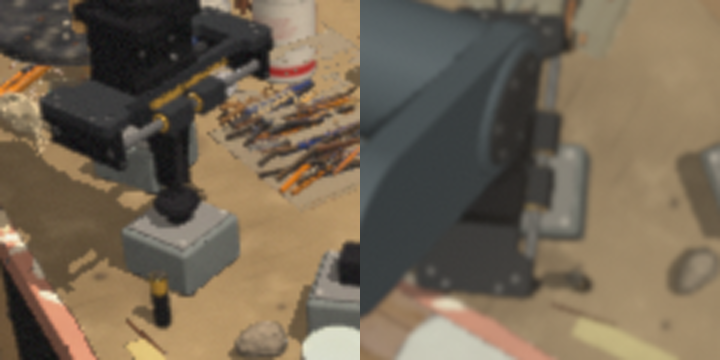

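The scene crop shows the closed fingers just above the mushroom cap (crop (178,200)), centred. I press now.

>>> {"fn": "apply_moves", "kwargs": {
  "steps": [
    [[0,0,0.6,0,0,0,-1],[0,0,0.9,0,0,0,-1],[0,0,1.2,0,0,0,-1],[0,0,1.5,0,0,0,-1],[0,0,1.8,0,0,0,-1],[0,0,2.1,0,0,0,-1],[0,0,2.3,0,0,0,-1],[0,0,2.3,0,0,0,-1],[0,0,2.3,0,0,0,-1]]
  ]
}}

```text
time_s: 4.18
position: [0.4848, -0.046, 0.0728]
tcp_rot: [[0.104, 0.995, 0.001], [0.995, -0.104, -0.0], [-0.0, 0.001, -1.0]]
force: [-0.5, -1.4, 5.4]
opening: 0.005
grasp_force: 2.5
```

>>> {"fn": "apply_moves", "kwargs": {
  "steps": [
    [[0,0,0.1,0,0,0,-1],[0,0,0.1,0,0,0,-1],[0,0,0.1,0,0,0,-1]]
  ]
}}

```text
time_s: 4.55
position: [0.4848, -0.046, 0.072]
tcp_rot: [[0.104, 0.995, 0.001], [0.995, -0.104, -0.0], [-0.0, 0.001, -1.0]]
force: [-0.5, -0.1, 5.8]
opening: 0.007
grasp_force: 3.3
```

>>> {"fn": "apply_moves", "kwargs": {
  "steps": [
    [[0,0,0.15,0,0,0,-1],[0,0,0.15,0,0,0,-1],[0,0,0.15,0,0,0,-1]]
  ]
}}

```text
time_s: 4.92
position: [0.4848, -0.046, 0.0707]
tcp_rot: [[0.104, 0.995, 0.001], [0.995, -0.104, -0.0], [-0.0, 0.001, -1.0]]
force: [-1.1, -0.8, 9.1]
opening: 0.005
grasp_force: 4.5
```

>>> {"fn": "apply_moves", "kwargs": {
  "steps": [
    [[0,0,-1,0,0,0,-1],[0,0,-4,0,0,0,-1],[0,0,-10,0,0,0,-1],[0,0,-16,0,0,0,-1],[0,0,-22,0,0,0,-1],[0,0,-24,0,0,0,-1],[0,0,-24,0,0,0,-1]]
  ]
}}

```text
time_s: 5.8
position: [0.4851, -0.046, 0.3116]
tcp_rot: [[0.104, 0.995, 0.004], [0.995, -0.104, -0.001], [-0.001, 0.004, -1.0]]
force: [-0.4, 0.0, -0.1]
opening: 0.008
grasp_force: 0.0
```

```bash
python3 - <<'E'
from h import *
s=bot.read_state();print(s["position"],s["force"],s["time_s"])
A=np.array
for X,a in((A([.49,-.2,.31]),-25),(A([.574,-.363,.31]),-43),(A([.574,-.363,.097]),-43)): tool(X,a,s)
E
```

```text
[ 0.48508131 -0.04600608  0.31156854] [-4.08507580e-01  3.76844702e-04 -1.33752760e-01] 5.8
[-15.26   2.09   0.18] [2.200e-01 1.000e-02 1.902e+01]
[-30.6   12.14   0.23] [ 2.200e-01 -3.000e-02  3.702e+01]
[-30.58  12.07  21.53] [ 2.200e-01 -3.000e-02  3.702e+01]
```

>>> {"fn": "apply_moves", "kwargs": {
  "steps": [
    [[-5,0.7,0,0,0,6.3,-1],[-10.2,1.4,0,0,0,12.7,-1],[-15.3,2.1,0,0,0,19,-1],[-20.4,5.4,0,0,0,25,-1],[-25.5,8.8,0,0,0,31,-1],[-30.6,12.1,0,0.2,0,37,-1],[-30.6,12.1,0,0.2,0,37,-1],[-30.6,12.1,5,0.2,0,37,-1],[-30.6,12.1,10,0.2,0,37,-1],[-30.6,12.1,15,0.2,0,37,-1],[-30.6,12.1,19,0.2,0,37,-1],[-30.6,12.1,21,0.2,0,37,-1],[-30.6,12.1,21.4,0.2,0,37,-1],[-30.6,12.1,21.4,0.2,0,37,-1]]
  ]
}}

```text
time_s: 7.55
position: [0.5736, -0.3632, 0.097]
tcp_rot: [[0.682, 0.732, -0.002], [0.732, -0.682, 0.0], [-0.001, -0.002, -1.0]]
force: [0.2, -0.3, 0.1]
opening: 0.005
grasp_force: 0.0
```

```bash
python3 - <<'E'
from h import *
s=bot.read_state();print(s["position"],s["force"])
w=bot.capture("scene");tool(np.array([.574,-.363,.073]),-43,s)
a=cv2.resize(w[120:240,170:370],None,fx=4,fy=4,interpolation=2)
cv2.imwrite("pics/s3.png",a)
E
```

```text
[ 0.57357737 -0.36315099  0.09701095] [ 0.1597954  -0.29310305  0.08681097]
[0.04 0.02 2.4 ] [-0.09  0.06  0.03]
```

View pics/s3.png

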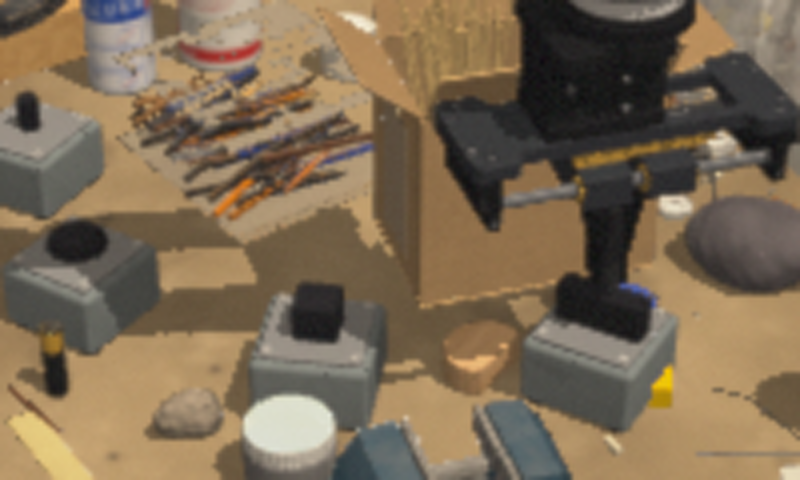

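The mushroom key is visibly down at (78,240) in this crop, and the closed fingers are over the middle of the bar (605,285). I press the bar.

>>> {"fn": "apply_moves", "kwargs": {
  "steps": [
    [[0,0,0.6,0,0,0,-1],[0,0,0.9,0,0,0,-1],[0,0,1.2,0,0,0,-1],[0,0,1.5,0,0,0,-1],[0,0,1.8,0,0,0,-1],[0,0,1.8,0,0,0,-1]]
  ]
}}

```text
time_s: 8.35
position: [0.573, -0.363, 0.0779]
tcp_rot: [[0.682, 0.731, -0.003], [0.731, -0.682, 0.001], [-0.001, -0.003, -1.0]]
force: [0.3, 0.3, 1.5]
opening: 0.005
grasp_force: 0.8
```

>>> {"fn": "apply_moves", "kwargs": {
  "steps": [
    [[0,0,0.2,0,0,0,-1],[0,0,0.4,0,0,0,-1],[0,0,0.6,0,0,0,-1],[0,0,0.75,0,0,0,-1],[0,0,0.75,0,0,0,-1],[0,0,0.75,0,0,0,-1]]
  ]
}}

```text
time_s: 9.1
position: [0.5731, -0.363, 0.0716]
tcp_rot: [[0.682, 0.732, -0.003], [0.732, -0.682, 0.001], [-0.001, -0.002, -1.0]]
force: [-0.4, 1.4, 7.3]
opening: 0.006
grasp_force: 3.6
```

>>> {"fn": "apply_moves", "kwargs": {
  "steps": [
    [[0,0,-1,0,0,0,-1],[0,0,-4,0,0,0,-1],[0,0,-10,0,0,0,-1],[0,0,-16,0,0,0,-1],[0,0,-22,0,0,0,-1],[0,0,-24,0,0,0,-1],[0,0,-24,0,0,0,-1]]
  ]
}}

```text
time_s: 9.98
position: [0.5742, -0.3636, 0.3127]
tcp_rot: [[0.682, 0.732, -0.0], [0.732, -0.682, -0.001], [-0.001, 0.001, -1.0]]
force: [0.3, -0.2, -0.2]
opening: 0.008
grasp_force: 0.0
```

```bash
python3 - <<'E'
from h import *
s=bot.read_state();print(s["position"],s["force"],s["joint_positions"])
A=np.array
for X,a in((A([.489,-.221,.31]),65),(A([.489,-.221,.097]),65)): tool(X,a,s)
E
```

```text
[ 0.57423265 -0.36356473  0.31269529] [ 0.27654041 -0.16409429 -0.16781812] [-4.17135012e+01  3.07409254e+01  6.80188015e+01 -5.83431252e-02
  8.11902139e+01  1.27382930e+00]
[  4.62 -15.95   0.25] [-2.0000e-02  9.0000e-02 -1.0798e+02]
[  4.64 -15.97  21.55] [-2.0000e-02  9.0000e-02 -1.0798e+02]
```

>>> {"fn": "apply_moves", "kwargs": {
  "steps": [
    [[1,-4,0,0,0,-10,-1],[2,-8,0,0,0,-20,-1],[3,-12,0,0,0,-30,-1],[4.6,-16,0,0,0,-40,-1],[4.6,-16,0,0,0,-50,-1],[4.6,-16,0,0,0,-60,-1],[4.6,-16,0,0,0,-70,-1],[4.6,-16,0,0,0,-80,-1],[4.6,-16,0,0,0,-90,-1],[4.6,-16,0,0,0,-100,-1],[4.6,-16,0,0,0,-108,-1],[4.6,-16,0,0,0,-108,-1],[4.6,-16,6,0,0,-108,-1],[4.6,-16,12,0,0,-108,-1],[4.6,-16,17,0,0,-108,-1],[4.6,-16,20,0,0,-108,-1],[4.6,-16,21.5,0,0,-108,-1],[4.6,-16,21.5,0,0,-108,-1]]
  ]
}}

```text
time_s: 12.22
position: [0.4867, -0.2197, 0.095]
tcp_rot: [[-0.906, 0.423, -0.005], [0.423, 0.906, 0.003], [0.006, 0.0, -1.0]]
force: [-0.0, -0.5, -0.2]
opening: 0.006
grasp_force: 0.0
```

```bash
python3 - <<'E'
from h import *
s=bot.read_state();print(s["position"],s["force"],s["joint_positions"])
w=bot.capture("scene");tool(np.array([.489,-.221,.073]),65,s)
cv2.imwrite("pics/s4.png",cv2.resize(w[120:240,170:370],None,fx=4,fy=4,interpolation=2))
E
```

```text
[ 0.48669613 -0.21970991  0.09502347] [-0.0021426  -0.53378346 -0.20153915] [-3.62698064e+01  3.53645617e+01  1.01616217e+02 -6.09763999e-02
  4.33621886e+01 -1.01181031e+02]
[-0.28 -0.02  2.2 ] [ 0.03 -0.34 -0.04]
```

View pics/s4.png

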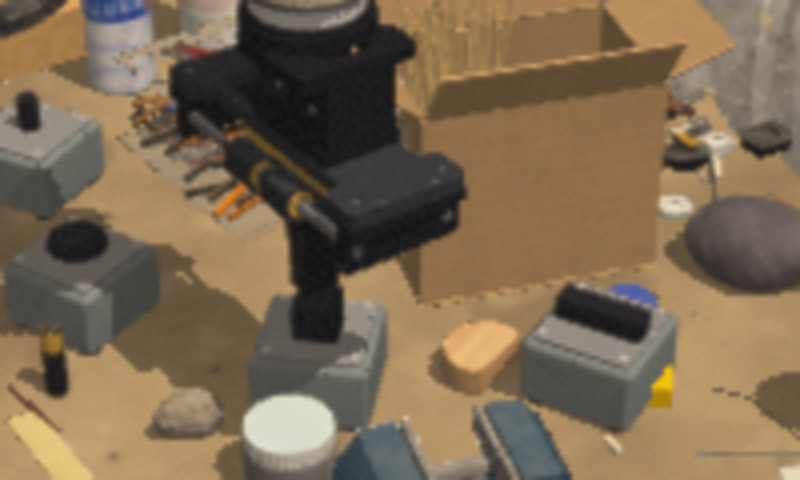

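The bar is now lower, and the fingers are over the square key (318,295 in this crop). I press it.

>>> {"fn": "apply_moves", "kwargs": {
  "steps": [
    [[-0.2,0,0.6,0,0,0,-1],[-0.2,0,0.9,0,0,0,-1],[-0.2,0,1.2,0,0,0,-1],[-0.2,0,1.5,0,0,0,-1],[-0.2,0,1.8,0,0,0,-1],[-0.2,0,2.0,0,0,0,-1],[-0.2,0,2.2,0,0,0,-1],[-0.2,0,2.35,0,0,0,-1],[-0.2,0,2.35,0,0,0,-1],[-0.2,0,2.35,0,0,0,-1]]
  ]
}}

```text
time_s: 13.52
position: [0.4894, -0.2212, 0.0728]
tcp_rot: [[-0.906, 0.422, -0.002], [0.422, 0.906, 0.001], [0.003, -0.0, -1.0]]
force: [0.5, -0.1, 4.6]
opening: -0.001
grasp_force: 2.4
```

>>> {"fn": "apply_moves", "kwargs": {
  "steps": [
    [[0,0,0.15,0,0,0,-1],[0,0,0.15,0,0,0,-1],[0,0,0.15,0,0,0,-1]]
  ]
}}

```text
time_s: 13.9
position: [0.4894, -0.2212, 0.0716]
tcp_rot: [[-0.906, 0.422, -0.002], [0.422, 0.906, 0.001], [0.002, -0.0, -1.0]]
force: [0.0, -0.0, 6.9]
opening: 0.007
grasp_force: 3.6
```

Force is rising along the stiff spring, so the square key is at its stop. I withdraw straight up.

>>> {"fn": "apply_moves", "kwargs": {
  "steps": [
    [[0,0,-1,0,0,0,-1],[0,0,-4,0,0,0,-1],[0,0,-10,0,0,0,-1],[0,0,-16,0,0,0,-1],[0,0,-22,0,0,0,-1],[0,0,-25,0,0,0,-1],[0,0,-25,0,0,0,-1],[0,0,-25,0,0,0,-1]]
  ]
}}

```text
time_s: 14.9
position: [0.4887, -0.2204, 0.3194]
tcp_rot: [[-0.906, 0.422, -0.006], [0.422, 0.906, 0.004], [0.007, 0.001, -1.0]]
force: [-1.0, 0.0, -1.2]
opening: 0.011
grasp_force: 0.0
```

```bash
python3 - <<'E'
from h import *
w=bot.capture("scene");o=cv2.imread("pics/scene0.png");m=bot.camera_model("scene")
# scene row of the topmost dark pixel in each key's centre column, before/after
for n,c,r in(("mush",188,170),("sq",249,186),("bar",320,186),("small",177,140)):
    f=lambda im:[int(np.argmax(im[r-8:r+25,k].max(axis=1)<70))+r-8 for k in(c-1,c,c+1)]
    print(n,f(o),f(w))
d=cv2.absdiff(w,o).max(axis=2);print("block/bystander diff", [ (n,int((d[y-8:y+8,x-8:x+8]>40).sum())) for n,x,y in(("mushbase",190,195),("sqbase",250,213),("barbase",320,213),("battery",184,210),("stone",217,224),("pot",242,230),("disc",289,208))])
print(bot.read_state()["position"],bot.read_state()["force"])
E
```

```text
mush [173, 172, 172] [162, 175, 175]
sq [192, 192, 192] [195, 195, 195]
bar [190, 191, 191] [194, 194, 194]
small [143, 143, 144] [143, 143, 144]
block/bystander diff [('mushbase', 64), ('sqbase', 0), ('barbase', 0), ('battery', 0), ('stone', 0), ('pot', 0), ('disc', 0)]
[ 0.48857724 -0.22042926  0.31892131] [ 0.30554185 -0.16828351 -0.72447238]
```

```bash
python3 -c "
from rig import bot
print(bot.hand_in())"
```

```text
the job is handed in; nothing more can be done
None
```

I pressed the mushroom, bar and square keys to their stops in that order and drew the hand away. The last camera check shows all three down, the small key up and no sign of anything shifted (some pixels changed by the mushroom block, which I took for the arm's shadow); the job is handed in at about 15 s, with no verdict returned.

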